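# Change over the test blocks at the drop-shape instrument

## Robot

A 6-joint arm with a two-finger parallel gripper is mounted at the origin on the work surface. World frame = base frame: x ahead of the robot, y to its left, z up, the work surface at z = 0. Lengths are in m, angles in rad, forces in N, time in s.
With the tool pointing down it reaches from about 0.325 to 0.775 m from the base axis. Payload 9.3 kg.
Tool frame: the origin (TCP) lies midway between the tips of the shut fingers; the grasp point (between the pads) lies 19 mm behind it (bot.grip_depth is the distance from the TCP to the grasp point, in m); x points along the fingers, z is the direction in which the jaws open and shut, and the axes are right-handed (so a half turn about x gives the same grasp; the last joint's range is limited). The gripper opens to 85 mm and grips with 20 to 120 N. Pads are 22 mm wide; open, the fingers measure 114 mm over their backs; the gripper's body (76 mm by 85 mm) begins 54 mm behind the grasp point. The pads swing forward as they close: fully open they stand 13 mm farther back than shut.
Start: joints at [-1.377, 0.259, 0.021, 1.334, 0, 1.418], TCP at [0.187, -0.517, 0.231] pointing down, gripper open.
Joint ranges: [-3.04, 3.04], [-0.91, 1.82], [-1.04, 1.36], [-1.92, 1.95], [-1.52, 1.45], [-3.14, 3.14]. Speed limits (rad/s): [2.22, 2.22, 2.79, 3.14, 3.14, 3.14].

## Interface

Orientations are given as a unit quaternion [x, y, z, w].
In Python, from cell import bot gives the robot as it stands.
- The arm moves only by the tool move_arm, never from a script. Its argument "motion" is a list of rows, each a list of 5 numbers: the opening, from -1 (shut) to 1 (fully open), then the shift along the tool's x, y, z in m, then the turn about the tool's x in rad. In form: [[hand, x, y, z, roll], ...]. A call has 1 to 12 rows; each row is the pose to reach, as a shift and turn from the pose commanded when the call began, along the tool's axes at that moment; what a row does not reach only later rows make up. A row lasts 1/8 s, in which the tool goes at most 62.5 mm and 10.7 degrees, less where a joint would pass 70% of its speed; a pose out of reach is approached as far as the arm can. A call with a gripper value outside its range is refused whole. The fingers move at their own pace and stop on an object; "squeeze" is the grip in N (left out, the last holds). Time passes only in rows, so rows that repeat a pose let the fingers close. It gives the time, the measured TCP pose, the force and the opening at its end, in the units of the state.
- bot.read_state(): the state, without advancing time (a new reading comes with each control period).
- bot.camera(name): name is "side" or "top"; returns a dict with "image" (480x640x3 uint8, red, green, blue), "range_z" (480x640 float32, m along the optical axis (not along the pixel's ray), 0 where there is no reading), "fovy" (degrees; the focal length in pixels is half the picture's height over the tangent of half this angle, whatever the lens; pixels are square), "cx", "cy" (the principal point, pixels), "dist_coeffs" ([k1, k2, p1, p2, k3] as OpenCV has them; the pictures are not rectified), "origin" and "attitude" of the camera in the world. Camera axes: x right, y down, z forward; pixel columns grow to the right and rows downward; lengths in m; the calibration is good to about 2 mm. A picture is of the moment at which its call begins.
- bot.finish_job(): hands the job in, once; it reports no verdict.
The state is a dict: "clock": time; "q": joint angles; "dq": joint speeds; "tau": joint torques, N m; "tcp_pos": TCP position; "eef_rot": TCP orientation; "ft_force": force on the tool from outside, world axes, zero at the start; "moment": the same for the moment, N m; "width": opening from 0.0 (shut) to 1.0 (fully open).
Only numpy, scipy, OpenCV 4.12 (cv2) and the standard library are available. Lean on these libraries where they do the work, as an engineer would, in place of code of your own. Each camera call takes 0.05 s, during which the arm holds its last target.

## Task

The red, yellow and green coated test blocks have been measured: stand each one upright in the sample dish of its own colour. Only when all three are put away, set the blue block on the middle of the white sample stage, coated top up and its long side along the dark line. Never tip a coloured block over, and leave the white-topped and the bare metal block where they stand.

Things in the scene. Friction and masses are not known exactly. Their poses are not given: they have to be found in the camera images.
- red_center (a point): Loose grey aluminium test block, 26 (x) by 40 (y) by 40 (z, height) mm, about 110 g, top painted bright red (test coat, the upper 9 mm); standing at the start on the sample stage, already measured. The point is the centre of the block, 20 mm above its underside; z points up out of the coated top, y along the 40 mm long side, x across the 26 mm width, where it is gripped.
- yellow_center (a point): Loose grey aluminium test block, 26 (x) by 40 (y) by 40 (z, height) mm, about 110 g, top painted yellow (test coat, the upper 9 mm); standing loose on the bench, already measured. The point is the centre of the block, 20 mm above its underside; z points up out of the coated top, y along the 40 mm long side, x across the 26 mm width, where it is gripped.
- green_center (a point): Loose grey aluminium test block, 26 (x) by 40 (y) by 40 (z, height) mm, about 110 g, top painted green (test coat, the upper 9 mm); standing loose on the bench, already measured. The point is the centre of the block, 20 mm above its underside; z points up out of the coated top, y along the 40 mm long side, x across the 26 mm width, where it is gripped.
- blue_center (a point): Loose grey aluminium test block, 26 (x) by 40 (y) by 40 (z, height) mm, about 110 g, top painted blue (test coat, the upper 9 mm); standing loose on the bench, the next to be measured. The point is the centre of the block, 20 mm above its underside; z points up out of the coated top, y along the 40 mm long side, x across the 26 mm width, where it is gripped.
- white_center (a point): Loose grey aluminium test block, 26 (x) by 40 (y) by 40 (z, height) mm, about 110 g, top painted white (test coat, the upper 9 mm); standing loose on the bench, not part of this job. The point is the centre of the block, 20 mm above its underside; z points up out of the coated top, y along the 40 mm long side, x across the 26 mm width, where it is gripped.
- bare_center (a point): Loose grey aluminium test block, 26 (x) by 40 (y) by 40 (z, height) mm, about 110 g, top bare grey metal like its sides (no coat); standing loose on the bench, not part of this job. The point is the centre of the block, 20 mm above its underside; z points up out of the coated top, y along the 40 mm long side, x across the 26 mm width, where it is gripped.
- red_dish: Round shallow red sample dish fixed to the bench: outside 72 mm across and 10 mm high, inside 60 mm across at the floor and 64 mm at the rim, wall 4 mm, floor 4 mm thick. Origin at the centre of its underside, on the bench; z up. A block stands anywhere inside it, turned as you like.
- yellow_dish: Round shallow yellow sample dish fixed to the bench: outside 72 mm across and 10 mm high, inside 60 mm across at the floor and 64 mm at the rim, wall 4 mm, floor 4 mm thick. Origin at the centre of its underside, on the bench; z up. A block stands anywhere inside it, turned as you like.
- green_dish: Round shallow green sample dish fixed to the bench: outside 72 mm across and 10 mm high, inside 60 mm across at the floor and 64 mm at the rim, wall 4 mm, floor 4 mm thick. Origin at the centre of its underside, on the bench; z up. A block stands anywhere inside it, turned as you like.
- stage_top (a point): Sample stage fixed to the bench: white rectangular plate, 62 (x) by 90 (y) by 10 mm, on a short column and dark foot (foot 70 by 80 mm), with a thin dark line drawn along the middle of its long side. The point is the centre of the plate's flat upper face, 60 mm above the bench; y along the long side and the line, z up.
There are look-alikes about, which are no part of the job. Leave any pink or purple look-alike of the part that bears red_center alone. Of the things that look like the green_dish, take the one that is farthest to the robot's right at the start.

How it is judged:
On the way, in this order (a step that is already met when the one before it is completed fails the run):
1. the red, yellow and green blocks stand in the dishes of their colours (horizontal distance between red_center and red_dish below 0.015 m and z of red_center in the frame of red_dish below 0.028 m and angle between each of red_center, yellow_center, green_center's own z axis and vertical below 0.12 rad and horizontal distance between yellow_center and yellow_dish below 0.015 m and z of yellow_center in the frame of yellow_dish below 0.028 m and horizontal distance between green_center and green_dish below 0.015 m and z of green_center in the frame of green_dish below 0.028 m), for 0.2 s.
2. the blue block stands on the middle of the stage along its line (horizontal distance between blue_center and stage_top below 0.012 m and z of blue_center in the frame of stage_top between 0.015 and 0.025 m and angle between the y axis of blue_center and the y axis of stage_top, either way round below 0.22 rad and angle between blue_center's own z axis and vertical below 0.12 rad), for 0.2 s.
At the end, for the whole second after the job is handed in: Red, yellow and green blocks upright (0.12 rad) on the floor of their own colour's dish, within 15 mm of its centre; blue upright on the stage, within 12 mm of its centre, long side within 0.22 rad of the line (either way round); all released and at rest (all of step 1 and all of step 2 and linear speed of each of red_block, yellow_block, green_block, blue_block below 0.02 m/s); the robot touches nothing.
It fails at once if the white-topped or the bare block is moved more than 20 mm (distance of any of white_center, bare_center from where it was at the start of the episode above 0.02 m).
It fails at once if a coloured block is tipped over (angle between any of red_center, yellow_center, green_center, blue_center's own z axis and vertical above 0.7 rad).
It also fails if it takes over 112 s, if anything falls off the work surface, if the arm or the gripper's body presses on something with over 40 N, if the wrist force passes 120 N, or if a joint passes its speed limit or range.

## Working session

There is one attempt and no reset: what is moved stays moved. The work goes in short steps, Python scripts to look and compute and a tool call to move; the robot and the scene stay as the last step left them, time stands still between calls to the robot, and variables do not carry over. Pictures are saved under pics/ and viewed, and the job is handed in when it is done.

Besides the shell and the picture viewer there is one more tool, called after "Request:" as a command line: name --pt "numbers of a row" for each row, then --argument value for the rest. move_arm: Moves the arm, as the interface text tells. Its arguments: {"type":"object","properties":{"motion":{"type":"array","items":{"type":"array","items":{"type":"number"}}},"squeeze":{"type":"number"}},"required":["motion"]}

```bash
mkdir -p pics; ls
python3 - <<'E'
from cell import bot
import cv2
s=bot.read_state(); print(s)
print(bot.grip_depth)
for n in("top","side"):
    c=bot.camera(n); cv2.imwrite(f"pics/{n}0.png",c["image"][:,:,::-1])
    print({k:v for k,v in c.items() if k not in("image","range_z")})
    import numpy as np; np.savez(f"{n}0.npz",**c)
E
```

```text
pics
{'clock': 0.0, 'q': array([-1.37660461e+00,  2.59206276e-01,  2.07067473e-02,  1.33370117e+00,
       -4.54498342e-06,  1.41818045e+00]), 'dq': array([ 0.00085288,  0.0005996 ,  0.00038839, -0.00114154,  0.00112563,
       -0.00102339]), 'tau': array([ 6.40934231e-04, -5.55634332e+01,  3.44532323e+01,  1.34650490e-02,
       -2.91995575e-04, -4.05328592e-06]), 'tcp_pos': array([ 0.18687006, -0.51695689,  0.23063687]), 'eef_rot': array([ 0.40657601,  0.57912893, -0.40589089,  0.57841007]), 'ft_force': array([0.11570016, 0.00527611, 0.19227657]), 'moment': array([-0.04557492,  0.00508334, -0.00620288]), 'width': 0.9997773889181356}
0.0187
{'fovy': 44.92115454053709, 'cx': 313.9508465794965, 'cy': 244.52037078732124, 'dist_coeffs': array([-0.0915805,  0.       ,  0.       ,  0.       ,  0.       ]), 'origin': array([0.4485527 , 0.01798003, 1.08596486]), 'attitude': array([ 0.70868486, -0.70276365,  0.04643073, -0.0416317 ])}
{'fovy': 45.513250139178346, 'cx': 309.6867771599832, 'cy': 236.05646095358733, 'dist_coeffs': array([-0.05532544,  0.        ,  0.        ,  0.        ,  0.        ]), 'origin': array([0.03106456, 0.50950646, 0.91353765]), 'attitude': array([-0.37280905,  0.85899931, -0.32277101,  0.13766794])}
```

View pics/top0.png

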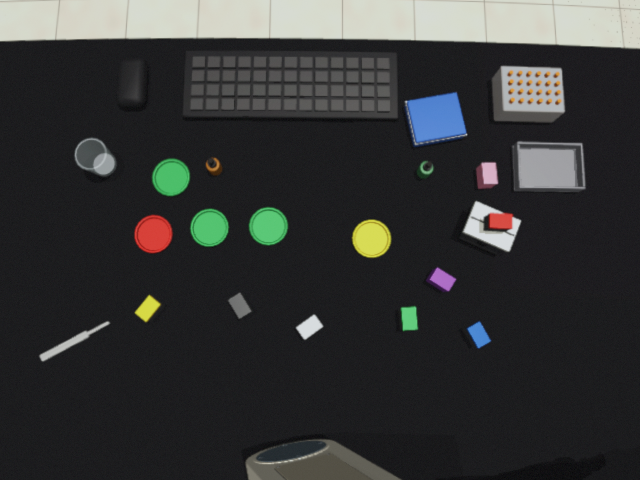

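View pics/side0.png

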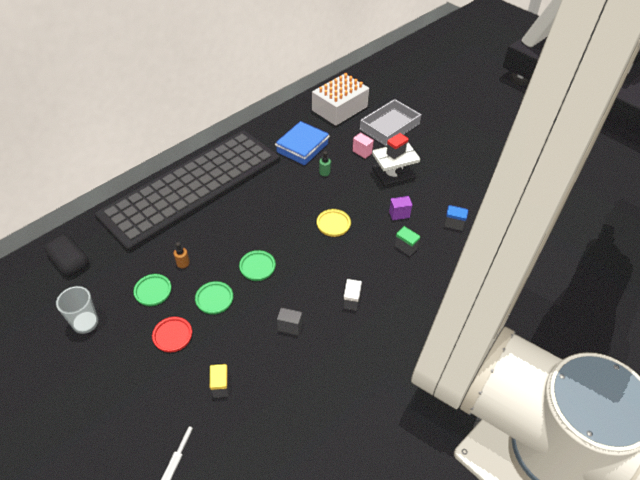

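Top view: up is ahead, left is the robot's left. The blocks are yellow (148,309), bare (240,306), white (309,327), green (409,319), blue (479,335) and red on the stage (500,221). The dishes are red (153,234) and yellow (372,239), with green ones at (171,177), (210,228) and (268,226). The rightmost green dish is (268,226). The pink (487,176) and purple (442,279) blocks are look-alikes. Next I measure the poses.

```bash
cat > h.py <<'E'
import numpy as np,cv2
from scipy.spatial.transform import Rotation as R
def cam(c):
    f=240/np.tan(np.radians(float(c["fovy"]))/2)
    K=np.array([[f,0,float(c["cx"])],[0,f,float(c["cy"])],[0,0,1]])
    return K,np.array(c["dist_coeffs"]),R.from_quat(c["attitude"]).as_matrix(),np.array(c["origin"])
def cloud(c):
    K,D,A,o=cam(c)
    v,u=np.mgrid[0:480,0:640]
    p=cv2.undistortPoints(np.stack([u.ravel(),v.ravel()],1).astype(np.float64)[:,None],K,D)[:,0]
    r=np.c_[p,np.ones(len(p))]*np.asarray(c["range_z"]).reshape(-1,1)
    return (r@A.T+o).reshape(480,640,3)
def plane(c,uv,z):
    K,D,A,o=cam(c)
    p=cv2.undistortPoints(np.array(uv,float).reshape(-1,1,2),K,D)[:,0]
    d=np.c_[p,np.ones(len(p))]@A.T
    return o+d*((z-o[2])/d[:,2])[:,None]
def proj(c,P):
    K,D,A,o=cam(c)
    return cv2.projectPoints((np.atleast_2d(P)-o)@A,np.zeros(3),np.zeros(3),K,D)[0][:,0]
def top_poly(c,seed,zmin,box=30):
    """top face by range: pixels near the seed above zmin"""
    W=cloud(c); u,v=seed
    m=np.zeros((480,640),np.uint8)
    s=np.s_[v-box:v+box,u-box:u+box]
    m[s]=(W[s][...,2]>zmin)
    n,l=cv2.connectedComponents(m); m=(l==l[v,u])
    pts=W[m]; z=np.median(pts[:,2])
    ct=cv2.findContours(m.astype(np.uint8),0,1)[0][0]
    uv=np.argwhere(m)[:,::-1]
    q=plane(c,uv,z)[:,:2]
    (cx,cy),(w,h),a=cv2.minAreaRect((q*1000).astype(np.float32))
    if w<h: a+=90; w,h=h,w   # a: direction of long side
    return np.array([cx,cy])/1000,q.mean(0),z,(w,h),((a+90)%180)-90
E
python3 - <<'E'
from h import *
c=np.load("top0.npz")
for n,s,z in [("yellow",(148,309),.037),("bare",(240,306),.037),("white",(309,327),.037),("green",(409,319),.037),("blue",(479,335),.037),("purple",(442,279),.037),("pink",(487,176),.03),("red",(500,221),.09),("stage",(480,238),.05)]:
    a,b,zz,wh,ang=top_poly(c,s,z,40); print(n,a.round(4),b.round(4),zz.round(4),np.round(wh,1),round(ang,1))
im=c["image"].astype(int); hsv=cv2.cvtColor(c["image"],cv2.COLOR_RGB2HSV)
for n,s in [("red",(153,234)),("yellow",(372,239)),("green",(268,226)),("g2",(210,228)),("g3",(171,177))]:
    m=np.zeros((480,640),np.uint8); u,v=s; w=np.s_[v-26:v+26,u-26:u+26]; m[w]=(hsv[w][...,1]>100)&(hsv[w][...,2]>60)
    l=cv2.connectedComponents(m)[1]; m=(l==l[v,u]).astype(np.uint8)
    ct=max(cv2.findContours(m,0,1)[0],key=cv2.contourArea)
    e=cv2.minEnclosingCircle(ct); M=cv2.fitEllipse(ct)
    print(n,plane(c,e[0],.01).round(4),plane(c,M[0],.01).round(4),e[1],M[1])
I=c["image"][150:350,100:560,::-1]; cv2.imwrite("pics/crop0.png",cv2.resize(I[:150,330:],None,fx=5,fy=5,interpolation=2)[:600,:800])
E
```

```text
yellow [ 0.6191 -0.0068] [ 0.6031 -0.0008] -0.0015 [1342.8  967.4] -89.2
bare [0.4685 0.1441] [0.468  0.1438] 0.0388 [39.7 25.8] 32.2
white [0.4315 0.0198] [0.4315 0.02  ] 0.0388 [40.1 26.1] -54.1
green [ 0.4475 -0.1604] [ 0.4469 -0.1605] 0.0391 [40.4 26.4] 4.7
blue [ 0.6191 -0.0068] [ 6.032e-01 -2.000e-04] -0.0015 [1342.8  967.4] -89.2
purple [ 0.5187 -0.2223] [ 0.519  -0.2225] 0.039 [41.2 26.8] 57.5
pink [ 0.7167 -0.3148] [ 0.7162 -0.3143] 0.038 [40.3 30. ] 1.0
red [ 0.6177 -0.3118] [ 0.6177 -0.3125] 0.0982 [41.  27.8] 87.4
stage [ 0.6138 -0.3094] [ 0.6142 -0.3093] 0.0592 [93.4 67.7] 69.9
red [[0.6019 0.3148 0.01  ]] [[0.6014 0.3144 0.01  ]] 19.835208892822266 (37.687896728515625, 39.00952911376953)
yellow [[ 0.5964 -0.096   0.01  ]] [[ 0.5963 -0.0961  0.01  ]] 19.986377716064453 (38.18557357788086, 39.244468688964844)
green [[0.6182 0.0977 0.01  ]] [[0.6182 0.0977 0.01  ]] 19.830535888671875 (37.91261291503906, 38.730072021484375)
g2 [[0.614  0.2083 0.01  ]] [[0.6143 0.2086 0.01  ]] 19.65277099609375 (37.73868179321289, 38.56897735595703)
g3 [[0.7108 0.2852 0.01  ]] [[0.7112 0.2856 0.01  ]] 19.636869430541992 (36.894588470458984, 38.2462043762207)
```

View pics/crop0.png

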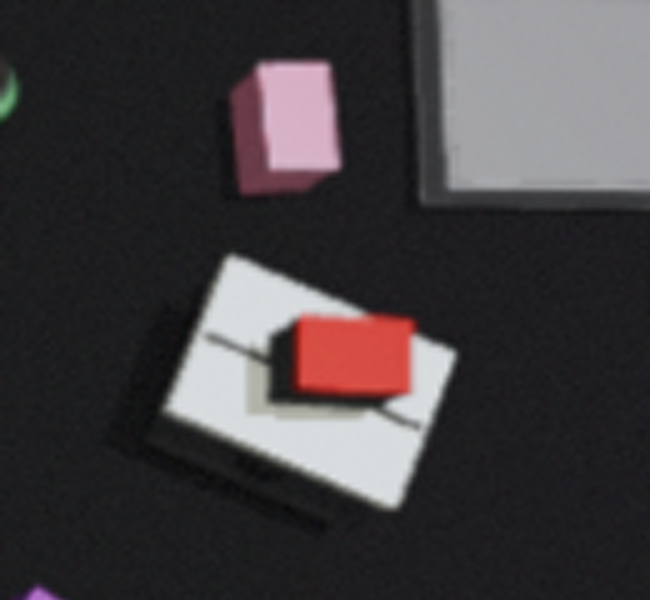

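Enlarged crop: the plate's corners are at about (232,255), (457,350), (397,510) and (162,410). The dark line runs (205,335)–(420,428), and the red top is centred at (353,355).

Run:
```python
from h import *
c=np.load("top0.npz")
for n,s,z in [("yellow",(148,309),.03),("blue",(479,335),.03),("red",(500,221),.08)]:
    a,b,zz,wh,ang=top_poly(c,s,z,40); print(n,a.round(4),b.round(4),zz.round(4),np.round(wh,1),round(ang,1))
q=np.array([(232,255),(457,350),(397,510),(162,410),(205,335),(420,428)])/5+[430,150]-.4
P=plane(c,q,.059); print(P.round(4),P[:4].mean(0),P[4:].mean(0)); d=P[4]-P[5]; print(np.degrees(np.arctan2(d[1],d[0])))
for e in(P[0]-P[1],P[3]-P[2]): print(np.degrees(np.arctan2(e[1],e[0])),np.linalg.norm(e))
# side cam check
c=np.load("side0.npz")
for n,s,z in [("yellow",(218,371),.03),("blue",(457,212),.03),("green",(408,236),.03),("white",(353,287),.03),("bare",(290,316),.035),("red",(397,143),.09)]:
    a,b,zz,wh,ang=top_poly(c,s,z,40); print(n,a.round(4),b.round(4),zz.round(4),np.round(wh,1),round(ang,1))
hsv=cv2.cvtColor(c["image"],cv2.COLOR_RGB2HSV)
for n,s in [("red",(172,335)),("yellow",(334,222)),("green",(257,266))]:
    m=np.zeros((480,640),np.uint8); u,v=s; w=np.s_[v-26:v+26,u-26:u+26]; m[w]=(hsv[w][...,1]>100)&(hsv[w][...,2]>60)
    l=cv2.connectedComponents(m)[1]; m=(l==l[v,u]).astype(np.uint8)
    P=plane(c,np.argwhere(m)[:,::-1],.008); print(n,P.mean(0).round(4),(P.max(0)-P.min(0)).round(4))
I=c["image"][:,:,::-1]; cv2.imwrite("pics/crop1.png",cv2.resize(I[100:250,300:500],None,fx=4,fy=4,interpolation=2))
```

```text
yellow [0.4612 0.3106] [0.4614 0.3109] 0.0385 [42.2 28.6] -44.0
blue [ 0.4192 -0.2863] [ 0.4194 -0.2863] 0.0382 [42.5 28.3] 29.5
red [ 0.617  -0.3102] [ 0.6169 -0.3109] 0.0978 [44.5 29.6] 87.4
[[ 0.6603 -0.2824  0.059 ]
 [ 0.6263 -0.3648  0.059 ]
 [ 0.5675 -0.3404  0.059 ]
 [ 0.6031 -0.2551  0.059 ]
 [ 0.6307 -0.2716  0.059 ]
 [ 0.5974 -0.35    0.059 ]] [ 0.61427296 -0.31069494  0.059     ] [ 0.61405442 -0.31078192  0.059     ]
67.01672169347569
67.54815985927569 0.08914702889700185
67.34905235806305 0.09239431886316934
yellow [0.4597 0.3123] [0.4595 0.3116] 0.0412 [47.  26.4] -37.9
blue [ 0.4174 -0.2832] [ 0.4183 -0.2845] 0.0403 [40.6 40.1] 29.0
green [ 0.4471 -0.1573] [ 0.4471 -0.1579] 0.0404 [44.8 35.8] 4.8
white [0.4315 0.0206] [0.4314 0.0207] 0.0407 [46.1 26.4] -54.0
bare [0.4688 0.1455] [0.4691 0.1449] 0.0418 [40.6 31.5] 33.1
red [ 0.6161 -0.3084] [ 0.6164 -0.3101] 0.1003 [54.  35.3] 87.8
red [0.6033 0.3143 0.008 ] [0.0778 0.0743 0.    ]
yellow [ 0.5989 -0.0974  0.008 ] [0.0786 0.0791 0.    ]
green [0.6205 0.097  0.008 ] [0.0774 0.0747 0.    ]
```

View pics/crop1.png

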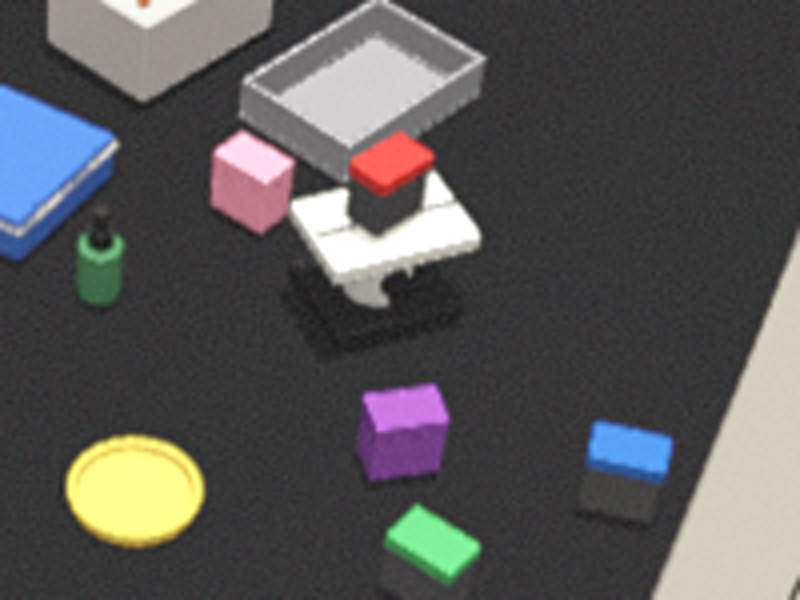

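```bash
cat >> h.py <<'E'
def go(s,x,y,z,long_deg):
    """row values from the present pose to TCP (x,y,z), jaws across a long side at long_deg"""
    M=R.from_quat(s["eef_rot"]).as_matrix()
    d=M.T@(np.array([x,y,z])-s["tcp_pos"])
    phi=np.degrees(np.arctan2(M[1,2],M[0,2]))
    r=(phi-(long_deg+90))%180
    opts=[np.radians(r),np.radians(r-180)]
    dq1=np.arctan2(y,x)-s["q"][0]
    print("shift",d.round(4),"roll opts",np.round(opts,3),"q",s["q"].round(2),"dq1",dq1.round(2),"down",M[:,0].round(3),"phi",phi.round(1))
E
python3 - <<'E'
from h import *; from cell import bot
s=bot.read_state(); go(s,.617,-.3112,.16,87.4); go(s,.617,-.3112,.072,87.4)
E
```

```text
shift [ 0.0709  0.4745 -0.0473] roll opts [ 1.963 -1.179] q [-1.38  0.26  0.02  1.33  0.    1.42] dq1 0.91 down [-0.     0.001 -1.   ] phi -70.1
shift [ 0.1589  0.4744 -0.0472] roll opts [ 1.963 -1.179] q [-1.38  0.26  0.02  1.33  0.    1.42] dq1 0.91 down [-0.     0.001 -1.   ] phi -70.1
```

Request:
move_arm --pt "1 0.071 0.4745 -0.047 -1.18" --pt "1 0.071 0.4745 -0.047 -1.18" --pt "1 0.071 0.4745 -0.047 -1.18" --pt "1 0.071 0.4745 -0.047 -1.18" --pt "1 0.071 0.4745 -0.047 -1.18" --pt "1 0.071 0.4745 -0.047 -1.18" --pt "1 0.071 0.4745 -0.047 -1.18" --pt "1 0.071 0.4745 -0.047 -1.18" --pt "1 0.071 0.4745 -0.047 -1.18" --pt "1 0.071 0.4745 -0.047 -1.18" --squeeze 60

```text
clock: 1.35
tcp_pos: [0.6169, -0.3116, 0.1597]
eef_rot: [0.016, 0.707, -0.015, 0.707]
ft_force: [-0.4, 0.0, -0.3]
width: 0.998
```

Run:
```python
from h import *; from cell import bot
s=bot.read_state(); go(s,.617,-.3112,.072,87.4); print(s["tcp_pos"],s["ft_force"])
c=bot.camera("side"); cv2.imwrite("pics/s1.png",cv2.resize(c["image"][50:250,260:520,::-1],None,fx=3,fy=3,interpolation=2))
```

```text
shift [0.0877 0.0004 0.0002] roll opts [ 2.00e-03 -3.14e+00] q [-0.59  0.53  0.26  1.31 -0.    1.03] dq1 0.12 down [-0.001  0.    -1.   ] phi -2.5
[ 0.61690513 -0.31164506  0.15969678] [-0.39399907  0.03418676 -0.28218511]
```

View pics/s1.png

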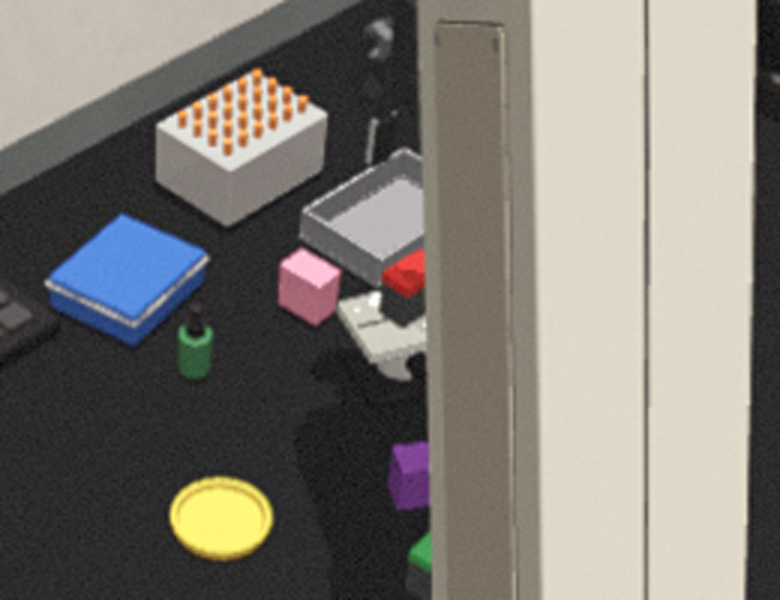

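The side view shows red untouched on the stage, partly hidden by the forearm, and the tool right above it. Now I descend and grip.

Request:
move_arm --pt "1 0.04 0.0004 0 0" --pt "1 0.075 0.0004 0 0" --pt "1 0.0875 0.0004 0 0" --pt "1 0.0875 0.0004 0 0" --pt "0 0.0875 0.0004 0 0" --pt "-0.3 0.0875 0.0004 0 0" --pt "-1 0.0875 0.0004 0 0" --pt "-1 0.0875 0.0004 0 0" --pt "-1 0.0875 0.0004 0 0"

```text
clock: 2.52
tcp_pos: [0.6176, -0.3115, 0.0737]
eef_rot: [0.015, 0.706, -0.016, 0.707]
ft_force: [-0.1, -0.2, 6.3]
width: 0.291
```

Request:
move_arm --pt "-1 0 0 0 0" --pt "-1 -0.02 0 0 0" --pt "-1 -0.05 0 0 0" --pt "-1 -0.09 0 0 0" --pt "-1 -0.09 0 0 0"

```text
clock: 3.15
tcp_pos: [0.6183, -0.312, 0.166]
eef_rot: [0.015, 0.705, -0.016, 0.708]
ft_force: [0.3, -0.6, -2.1]
width: 0.291
```

Run:
```python
from h import *; from cell import bot
s=bot.read_state(); print(s["tcp_pos"],s["ft_force"],s["width"],s["clock"])
for L in(87.4,45,0,-45): go(s,.602,.3145,.16,L)
c=bot.camera("top"); cv2.imwrite("pics/t1.png",c["image"][:,:,::-1])
```

```text
[ 0.61833891 -0.31197005  0.16595541] [ 0.26369848 -0.58338077 -2.070144  ] 0.29073444049087077 3.15
shift [ 0.0041  0.6252 -0.0438] roll opts [ 2.00e-03 -3.14e+00] q [-0.59  0.52  0.27  1.31 -0.    1.03] dq1 1.07 down [ 0.004 -0.003 -1.   ] phi -2.5
shift [ 0.0041  0.6252 -0.0438] roll opts [ 0.742 -2.4  ] q [-0.59  0.52  0.27  1.31 -0.    1.03] dq1 1.07 down [ 0.004 -0.003 -1.   ] phi -2.5
shift [ 0.0041  0.6252 -0.0438] roll opts [ 1.527 -1.615] q [-0.59  0.52  0.27  1.31 -0.    1.03] dq1 1.07 down [ 0.004 -0.003 -1.   ] phi -2.5
shift [ 0.0041  0.6252 -0.0438] roll opts [ 2.312 -0.829] q [-0.59  0.52  0.27  1.31 -0.    1.03] dq1 1.07 down [ 0.004 -0.003 -1.   ] phi -2.5
```

View pics/t1.png

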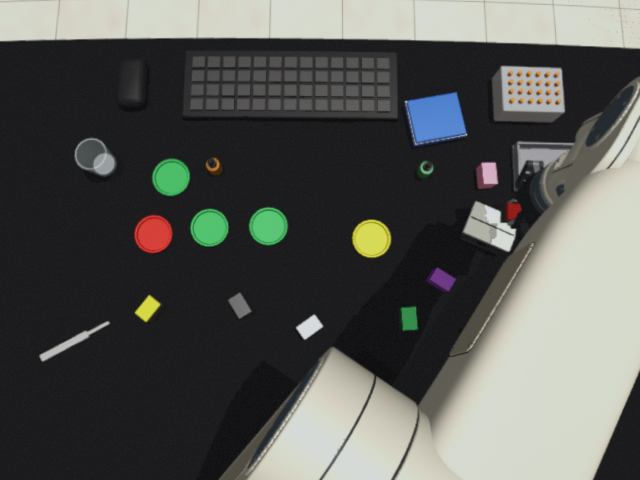

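Red is held and clear of the stage, at about (513,210). I carry it to above the red dish.

Request:
move_arm --pt "-1 0.004 0.625 -0.044 -0.83" --pt "-1 0.004 0.625 -0.044 -0.83" --pt "-1 0.004 0.625 -0.044 -0.83" --pt "-1 0.004 0.625 -0.044 -0.83" --pt "-1 0.004 0.625 -0.044 -0.83" --pt "-1 0.004 0.625 -0.044 -0.83" --pt "-1 0.004 0.625 -0.044 -0.83" --pt "-1 0.004 0.625 -0.044 -0.83" --pt "-1 0.004 0.625 -0.044 -0.83" --pt "-1 0.004 0.625 -0.044 -0.83" --pt "-1 0.004 0.625 -0.044 -0.83" --pt "-1 0.004 0.625 -0.044 -0.83"

```text
clock: 4.7
tcp_pos: [0.6, 0.3149, 0.1571]
eef_rot: [-0.271, 0.654, 0.271, 0.652]
ft_force: [0.5, 1.2, -0.5]
width: 0.293
```

Run:
```python
from h import *; from cell import bot
s=bot.read_state(); print(s["tcp_pos"],s["ft_force"],s["width"],s["clock"])
go(s,.602,.3145,.0187,-45)
c=bot.camera("top"); cv2.imwrite("pics/t2.png",cv2.resize(c["image"][130:360,60:340,::-1],None,fx=2.5,fy=2.5))
```

```text
[0.6000304  0.31493848 0.15707111] [ 0.52278063  1.2150656  -0.53724456] 0.2926960973362145 4.7
shift [ 0.1384 -0.0018  0.0014] roll opts [ 2.00e-03 -3.14e+00] q [ 0.36  0.51  0.22  1.28 -0.    1.14] dq1 0.12 down [-0.002 -0.001 -1.   ] phi 45.1
```

View pics/t2.png

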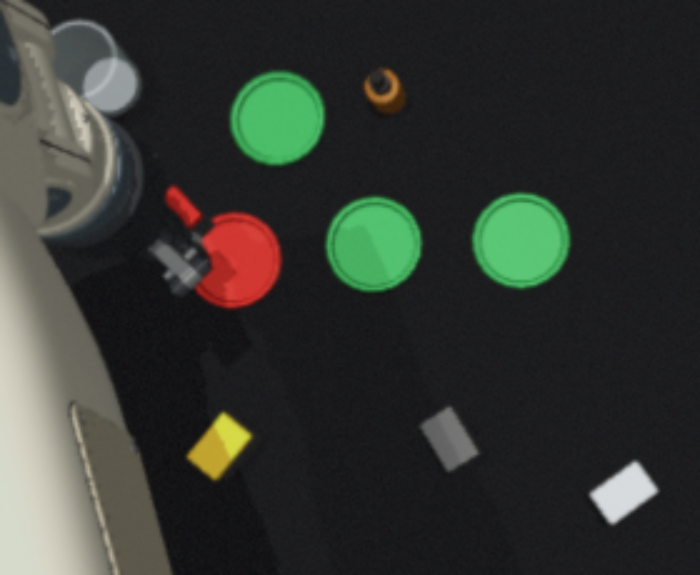

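Run:
```python
from h import *; from cell import bot
s=bot.read_state(); c=bot.camera("top")
im=c["image"][:,:,::-1].copy()
t=s["tcp_pos"]; a=np.radians(-45); l=np.array([np.cos(a),np.sin(a),0]); w=np.array([-l[1],l[0],0])
zt=t[2]-.0137+.04
P=[t*[1,1,0]+[0,0,zt]+i*l*.02+j*w*.013 for i,j in((1,1),(1,-1),(-1,-1),(-1,1))]
q=proj(c,np.array(P)); print(q)
x0,y0=90,190
im=cv2.resize(im[y0:y0+75,x0:x0+100],None,fx=8,fy=8,interpolation=2)
cv2.polylines(im,[((q-[x0,y0])*8).astype(int)],True,(255,255,0),1)
cv2.imwrite("pics/t3.png",im)
c=bot.camera("side");cv2.imwrite("pics/s3.png",c["image"][:,:,::-1])
```

```text
[[127.82221263 204.15455112]
 [138.62641563 215.60520325]
 [120.20792589 233.11316521]
 [109.44881885 221.57118928]]
```

View pics/t3.png

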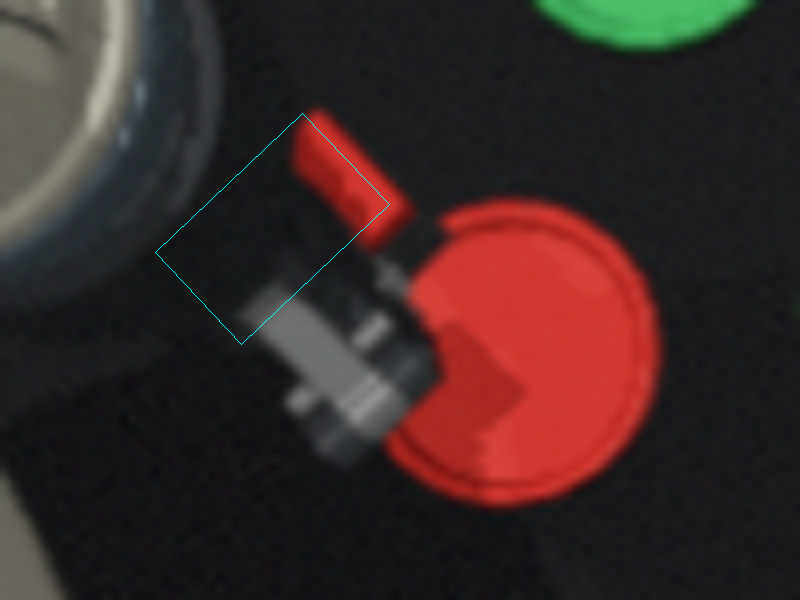

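View pics/s3.png

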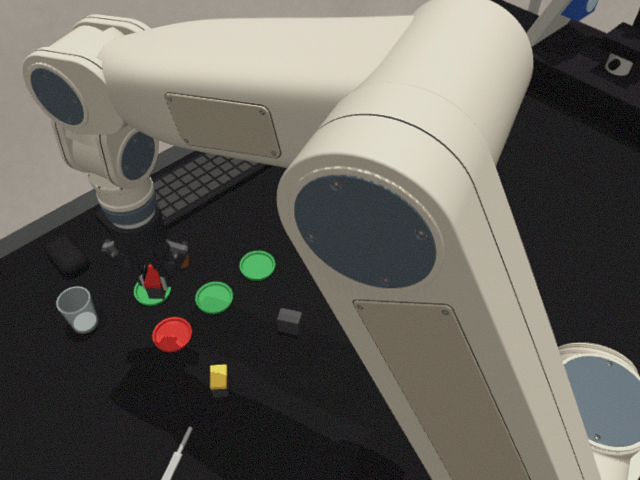

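The held red matches the predicted outline, about 2 mm off along its long side. I lower it into the dish.

Request:
move_arm --pt "-1 0.05 0 0.0014 0" --pt "-1 0.09 0 0.0014 0" --pt "-1 0.12 0 0.0014 0" --pt "-1 0.132 0 0.0014 0" --pt "-1 0.138 0 0.0014 0" --pt "-1 0.138 0 0.0014 0" --pt "-1 0.138 0 0.0014 0"

```text
clock: 5.72
tcp_pos: [0.6024, 0.3161, 0.022]
eef_rot: [-0.271, 0.653, 0.271, 0.654]
ft_force: [-0.6, -0.2, -1.1]
width: 0.293
```

Request:
move_arm --pt "-1 0.002 0 0 0" --pt "-1 0.0035 0 0 0" --pt "-1 0.0035 0 0 0"

```text
clock: 6.1
tcp_pos: [0.6018, 0.3161, 0.0177]
eef_rot: [-0.271, 0.653, 0.271, 0.653]
ft_force: [-0.5, -0.5, 2.8]
width: 0.291
```

Request:
move_arm --pt "-0.3 0 0 0 0" --pt "0.1 0 0 0 0" --pt "0.6 0 0 0 0" --pt "0.6 -0.03 0 0 0" --pt "0.8 -0.09 0 0 0" --pt "1 -0.13 0 0 0" --pt "1 -0.13 0 0 0"

```text
clock: 6.98
tcp_pos: [0.6032, 0.3165, 0.1512]
eef_rot: [-0.271, 0.651, 0.271, 0.656]
ft_force: [0.5, -0.6, -0.5]
width: 0.995
```

Run:
```python
from h import *; from cell import bot
s=bot.read_state(); print(s["tcp_pos"],s["ft_force"],s["width"],s["clock"])
c=bot.camera("top"); np.savez("t4.npz",**c)
c2=bot.camera("side")
cv2.imwrite("pics/t4.png",cv2.resize(c["image"][180:340,80:280,::-1],None,fx=4,fy=4,interpolation=2))
cv2.imwrite("pics/s4.png",cv2.resize(c2["image"][250:450,50:310,::-1],None,fx=3,fy=3,interpolation=2))
```

```text
[0.60323279 0.31654106 0.15122664] [ 0.50354126 -0.64597538 -0.48085497] 0.994514387884792 6.975
```

View pics/t4.png

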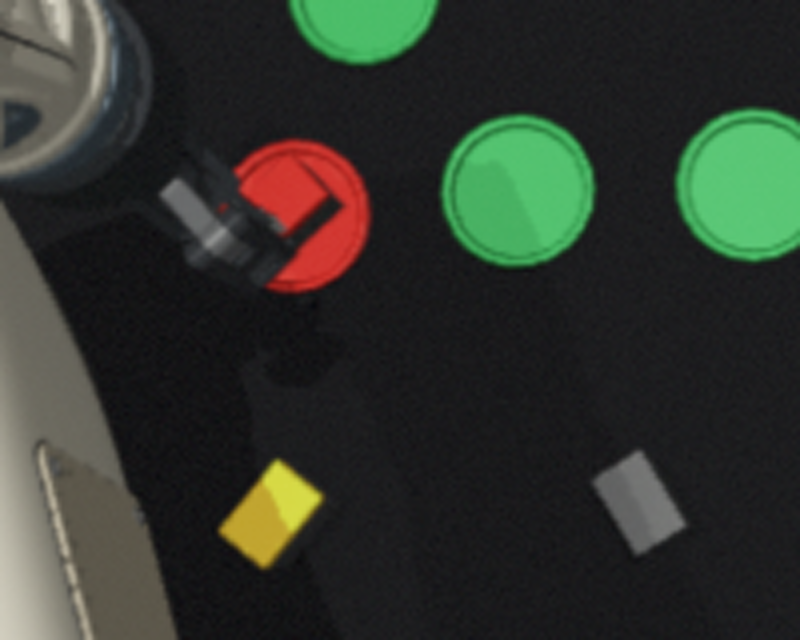

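View pics/s4.png

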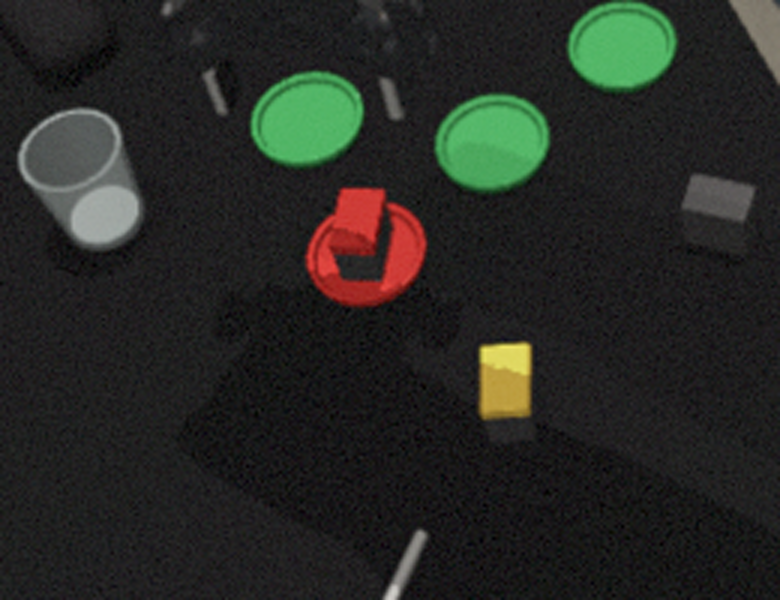

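Red stands upright inside the red dish. In the 4x crop the yellow top's corners are (277,459), (324,497), (265,569) and (219,527).

Run:
```python
from h import *; from cell import bot
c=np.load("t4.npz")
q=np.array([(277,459),(324,497),(265,569),(219,527)])/4+[80,180]-.4
P=plane(c,q,.039); print(P.round(4),P.mean(0))
for e in (P[0]-P[3],P[1]-P[2]): print(np.degrees(np.arctan2(e[1],e[0])),np.linalg.norm(e))
s=bot.read_state()
go(s,.461,.311,.012,-41)
go(s,.461,.311,.1,-41)
```

```text
[[0.4862 0.3094 0.039 ]
 [0.4694 0.2872 0.039 ]
 [0.4367 0.313  0.039 ]
 [0.4552 0.3347 0.039 ]] [0.46190101 0.31107724 0.039     ]
-39.313883772634846 0.04006094881132772
-38.23055490525144 0.041599470001364096
shift [ 0.1351  0.0961 -0.1029] roll opts [ 3.072 -0.069] q [ 0.36  0.51  0.2   1.26 -0.    1.14] dq1 0.23 down [ 0.  0. -1.] phi 45.0
shift [ 0.0471  0.0961 -0.1029] roll opts [ 3.072 -0.069] q [ 0.36  0.51  0.2   1.26 -0.    1.14] dq1 0.23 down [ 0.  0. -1.] phi 45.0
```

Request:
move_arm --pt "1 0.0 0.096 -0.102 -0.105" --pt "1 0.03 0.096 -0.102 -0.105" --pt "1 0.05 0.096 -0.102 -0.105" --pt "1 0.065 0.096 -0.102 -0.105" --pt "1 0.075 0.096 -0.102 -0.105" --pt "1 0.075 0.096 -0.102 -0.105" --pt "1 0.075 0.096 -0.102 -0.105"

```text
clock: 7.95
tcp_pos: [0.4628, 0.3117, 0.0725]
eef_rot: [-0.305, 0.638, 0.305, 0.638]
ft_force: [0.4, 0.3, 0.9]
width: 1.0
```

Run:
```python
from h import *; from cell import bot
s=bot.read_state(); print(s["tcp_pos"])
go(s,.4613,.311,.013,-39)
```

```text
[0.46275496 0.31168845 0.07248651]
shift [ 0.0595  0.0007 -0.0015] roll opts [ 0.    -3.141] q [ 0.44  0.36 -0.25  0.96 -0.    1.12] dq1 0.15 down [ 0.  0. -1.] phi 51.0
```

Request:
move_arm --pt "1 0.03 0.0007 -0.0015 0" --pt "1 0.05 0.0007 -0.0015 0" --pt "1 0.0595 0.0007 -0.0015 0" --pt "1 0.0595 0.0007 -0.0015 0" --pt "0 0.0595 0.0007 -0.0015 0" --pt "-0.3 0.0595 0.0007 -0.0015 0" --pt "-1 0.0595 0.0007 -0.0015 0" --pt "-1 0.0595 0.0007 -0.0015 0" --pt "-1 0.0595 0.0007 -0.0015 0"

```text
clock: 9.07
tcp_pos: [0.4606, 0.3111, 0.0134]
eef_rot: [-0.305, 0.638, 0.305, 0.638]
ft_force: [-0.5, -0.1, 6.1]
width: 0.299
```

Request:
move_arm --pt "-1 0 0 0 0" --pt "-1 -0.02 0 0 0" --pt "-1 -0.06 0 0 0" --pt "-1 -0.12 0 0 0" --pt "-1 -0.14 0 0 0" --pt "-1 -0.14 0 0 0"

```text
clock: 9.82
tcp_pos: [0.4608, 0.3112, 0.154]
eef_rot: [-0.305, 0.637, 0.305, 0.639]
ft_force: [0.2, 0.3, -1.4]
width: 0.291
```

Run:
```python
from h import *; from cell import bot
s=bot.read_state(); print(s["tcp_pos"])
go(s,.597,-.0965,.15,-39)
go(s,.597,-.0965,.15,5)
```

```text
[0.46084697 0.31118692 0.15404223]
shift [ 0.0039 -0.3622 -0.2315] roll opts [ 1.000e-03 -3.141e+00] q [ 0.44  0.3  -0.12  1.15 -0.    1.12] dq1 -0.6 down [ 0.003  0.001 -1.   ] phi 51.1
shift [ 0.0039 -0.3622 -0.2315] roll opts [ 2.375 -0.767] q [ 0.44  0.3  -0.12  1.15 -0.    1.12] dq1 -0.6 down [ 0.003  0.001 -1.   ] phi 51.1
```

Request:
move_arm --pt "-1 0.004 -0.362 -0.2315 -0.767" --pt "-1 0.004 -0.362 -0.2315 -0.767" --pt "-1 0.004 -0.362 -0.2315 -0.767" --pt "-1 0.004 -0.362 -0.2315 -0.767" --pt "-1 0.004 -0.362 -0.2315 -0.767" --pt "-1 0.004 -0.362 -0.2315 -0.767" --pt "-1 0.004 -0.362 -0.2315 -0.767" --pt "-1 0.004 -0.362 -0.2315 -0.767" --pt "-1 0.004 -0.362 -0.2315 -0.767" --pt "-1 0.004 -0.362 -0.2315 -0.767"

```text
clock: 11.08
tcp_pos: [0.5956, -0.0952, 0.1482]
eef_rot: [-0.521, 0.478, 0.522, 0.477]
ft_force: [-0.4, 0.9, -0.3]
width: 0.29
```

Run:
```python
from h import *; from cell import bot
s=bot.read_state(); print(s["tcp_pos"],s["width"])
go(s,.597,-.0965,.0187,5)
c=bot.camera("side");cv2.imwrite("pics/s5.png",cv2.resize(c["image"][100:300,200:460,::-1],None,fx=3,fy=3,interpolation=2))
```

```text
[ 0.59558224 -0.09517548  0.14816042] 0.28995786572687565
shift [ 0.1295 -0.0015 -0.0016] roll opts [ 1.00e-03 -3.14e+00] q [-0.3   0.38 -0.01  1.18  0.   -0.39] dq1 0.14 down [-0.001  0.001 -1.   ] phi 95.1
```

View pics/s5.png

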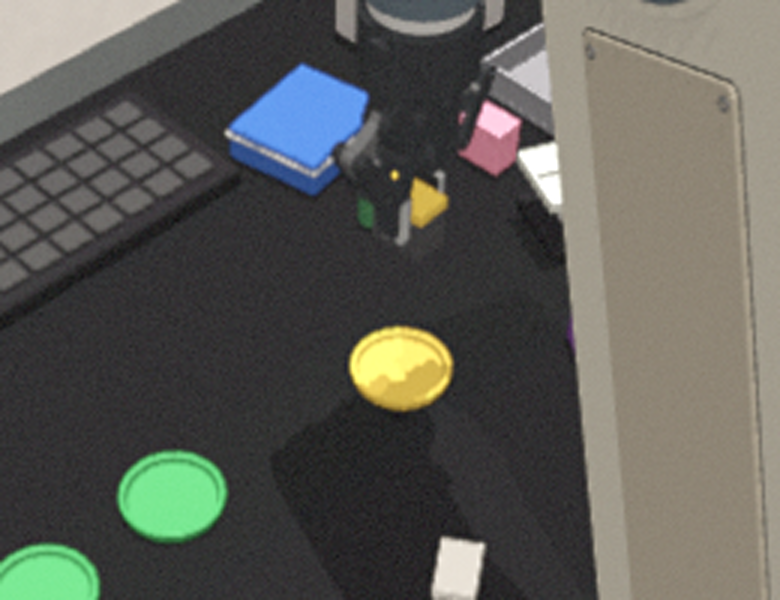

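Yellow is held above the empty yellow dish. I lower it.

Request:
move_arm --pt "-1 0.05 -0.0015 -0.0015 0" --pt "-1 0.09 -0.0015 -0.0015 0" --pt "-1 0.115 -0.0015 -0.0015 0" --pt "-1 0.126 -0.0015 -0.0015 0" --pt "-1 0.13 -0.0015 -0.0015 0" --pt "-1 0.13 -0.0015 -0.0015 0" --pt "-1 0.13 -0.0015 -0.0015 0"

```text
clock: 12.0
tcp_pos: [0.5984, -0.0982, 0.0198]
eef_rot: [0.522, -0.477, -0.521, -0.478]
ft_force: [0.4, 0.2, -0.4]
width: 0.293
```

Request:
move_arm --pt "-1 0.002 0.001 0.001 0" --pt "-1 0.002 0.001 0.001 0" --pt "-1 0.002 0.001 0.001 0"

```text
clock: 12.38
tcp_pos: [0.5973, -0.0973, 0.0174]
eef_rot: [0.522, -0.478, -0.521, -0.478]
ft_force: [-0.3, 0.9, 5.8]
width: 0.293
```

Request:
move_arm --pt "-0.3 0 0 0 0" --pt "0.1 0 0 0 0" --pt "0.6 0 0 0 0" --pt "0.6 -0.03 0 0 0" --pt "0.8 -0.08 0 0 0" --pt "1 -0.1 0 0 0" --pt "1 -0.1 0 0 0"

```text
clock: 13.25
tcp_pos: [0.5976, -0.0974, 0.1182]
eef_rot: [0.522, -0.477, -0.52, -0.478]
ft_force: [-0.4, -0.1, -0.8]
width: 0.999
```

Run:
```python
from h import *; from cell import bot
s=bot.read_state(); print(s["tcp_pos"],s["ft_force"],s["width"],s["clock"])
c2=bot.camera("side")
cv2.imwrite("pics/s6.png",cv2.resize(c2["image"][150:350,200:460,::-1],None,fx=3,fy=3,interpolation=2))
go(s,.447,-.16,.072,4.7)
```

```text
[ 0.59755419 -0.09736855  0.11824466] [-0.43490307 -0.12541166 -0.76797541] 0.9989313281549944 13.25
shift [ 0.0459  0.1556 -0.0492] roll opts [ 0.005 -3.136] q [-0.3   0.4  -0.06  1.11  0.   -0.39] dq1 -0.04 down [ 0.003 -0.001 -1.   ] phi 95.0
```

View pics/s6.png

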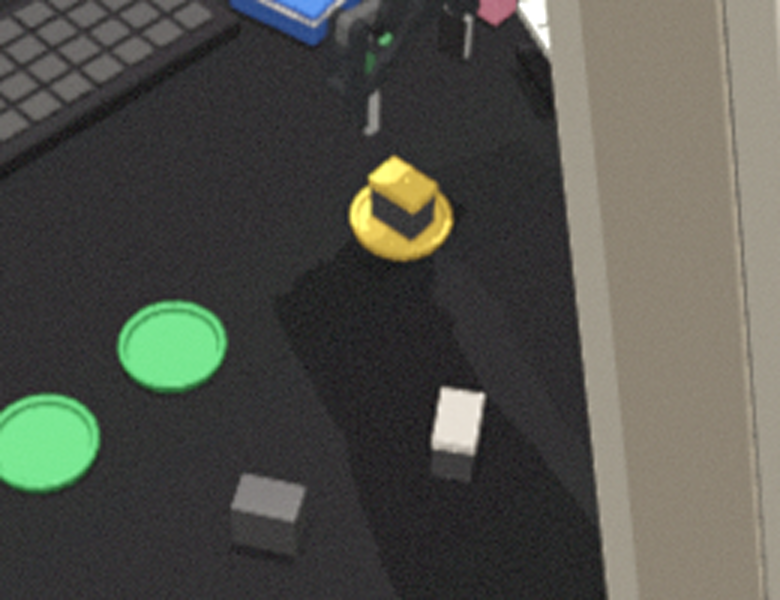

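Yellow stands in its dish. Green is next.

Request:
move_arm --pt "1 -0.02 0.1556 -0.049 0.005" --pt "1 0 0.1556 -0.049 0.005" --pt "1 0.02 0.1556 -0.049 0.005" --pt "1 0.045 0.1556 -0.049 0.005" --pt "1 0.045 0.1556 -0.049 0.005" --pt "1 0.045 0.1556 -0.049 0.005"

```text
clock: 14.05
tcp_pos: [0.4463, -0.1595, 0.0718]
eef_rot: [-0.52, 0.479, 0.52, 0.479]
ft_force: [-0.0, 0.8, 0.1]
width: 1.0
```

Run:
```python
from h import *; from cell import bot
s=bot.read_state(); print(s["tcp_pos"])
go(s,.447,-.1598,.013,4.7)
```

```text
[ 0.44632709 -0.15945271  0.07178126]
shift [ 0.0588 -0.0007 -0.0004] roll opts [ 0.    -3.141] q [-0.52  0.24 -0.44  0.89  0.   -0.6 ] dq1 0.18 down [-0.001  0.    -1.   ] phi 94.7
```

Request:
move_arm --pt "1 0.03 -0.0007 0 0" --pt "1 0.05 -0.0007 0 0" --pt "1 0.0588 -0.0007 0 0" --pt "1 0.0588 -0.0007 0 0" --pt "0 0.0588 -0.0007 0 0" --pt "-0.3 0.0588 -0.0007 0 0" --pt "-1 0.0588 -0.0007 0 0" --pt "-1 0.0588 -0.0007 0 0" --pt "-1 0.0588 -0.0007 0 0"

```text
clock: 15.18
tcp_pos: [0.447, -0.1597, 0.0135]
eef_rot: [0.52, -0.479, -0.52, -0.479]
ft_force: [-0.8, 0.9, 6.6]
width: 0.295
```

Request:
move_arm --pt "-1 0 0 0 0" --pt "-1 -0.02 0 0 0" --pt "-1 -0.06 0 0 0" --pt "-1 -0.12 0 0 0" --pt "-1 -0.14 0 0 0" --pt "-1 -0.14 0 0 0"

```text
clock: 15.92
tcp_pos: [0.4473, -0.1598, 0.1542]
eef_rot: [0.521, -0.479, -0.519, -0.479]
ft_force: [-0.5, -1.1, -1.1]
width: 0.286
```

Run:
```python
from h import *; from cell import bot
s=bot.read_state(); print(s["tcp_pos"])
go(s,.619,.0975,.15,4.7)
go(s,.619,.0975,.15,30)
```

```text
[ 0.44733642 -0.15979903  0.15416656]
shift [ 0.0042 -0.1922  0.2423] roll opts [ 0.    -3.141] q [-0.52  0.17 -0.3   1.1   0.   -0.6 ] dq1 0.68 down [ 0.003 -0.001 -1.   ] phi 94.7
shift [ 0.0042 -0.1922  0.2423] roll opts [ 2.7   -0.441] q [-0.52  0.17 -0.3   1.1   0.   -0.6 ] dq1 0.68 down [ 0.003 -0.001 -1.   ] phi 94.7
```

Request:
move_arm --pt "-1 0.004 -0.192 0.242 0" --pt "-1 0.004 -0.192 0.242 0" --pt "-1 0.004 -0.192 0.242 0" --pt "-1 0.004 -0.192 0.242 0" --pt "-1 0.004 -0.192 0.242 0" --pt "-1 0.004 -0.192 0.242 0" --pt "-1 0.004 -0.192 0.242 0" --pt "-1 0.004 -0.192 0.242 0" --pt "-1 0.004 -0.192 0.242 0"

```text
clock: 17.05
tcp_pos: [0.6179, 0.0964, 0.1491]
eef_rot: [0.52, -0.479, -0.52, -0.479]
ft_force: [0.3, -0.3, -0.7]
width: 0.296
```

Run:
```python
from h import *; from cell import bot
s=bot.read_state(); print(s["tcp_pos"],s["width"])
go(s,.619,.0975,.0187,4.7)
c=bot.camera("top");cv2.imwrite("pics/t7.png",cv2.resize(c["image"][130:330,120:380,::-1],None,fx=3,fy=3,interpolation=2))
```

```text
[0.61790942 0.09640846 0.14912726] 0.29623691586821577
shift [ 0.1304 -0.0012  0.001 ] roll opts [ 3.14e+00 -1.00e-03] q [ 0.02  0.42  0.05  1.2  -0.   -0.06] dq1 0.14 down [ 0. -0. -1.] phi 94.6
```

View pics/t7.png

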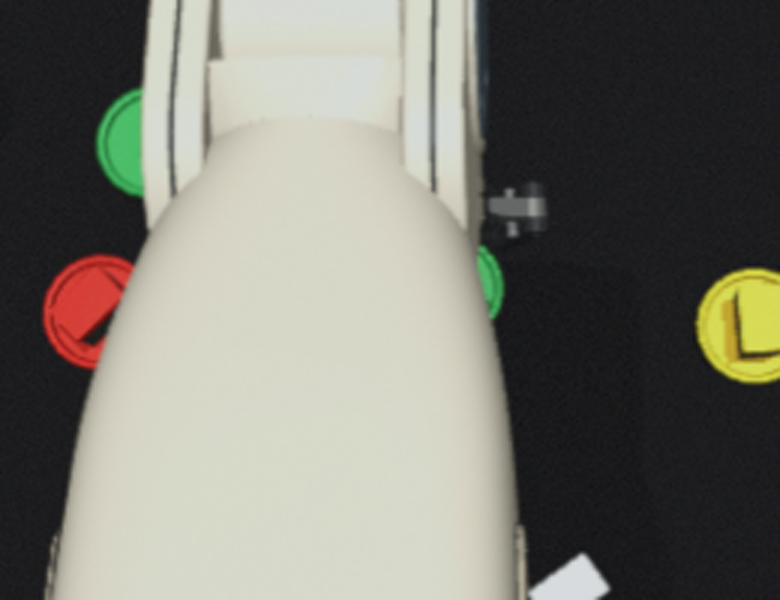

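The arm hides the green dish here, but its edge shows at (490,285) where expected. The width reading confirms the grip. I lower green.

Request:
move_arm --pt "-1 0.05 -0.001 0.001 0" --pt "-1 0.09 -0.001 0.001 0" --pt "-1 0.115 -0.001 0.001 0" --pt "-1 0.126 -0.001 0.001 0" --pt "-1 0.1305 -0.001 0.001 0" --pt "-1 0.1305 -0.001 0.001 0" --pt "-1 0.1305 -0.001 0.001 0"

```text
clock: 17.98
tcp_pos: [0.6197, 0.0985, 0.0195]
eef_rot: [0.521, -0.479, -0.52, -0.479]
ft_force: [-0.7, 0.4, -1.8]
width: 0.293
```

Request:
move_arm --pt "-1 0.002 0.0005 -0.0005 0" --pt "-1 0.002 0.0005 -0.0005 0" --pt "-1 0.002 0.0005 -0.0005 0"

```text
clock: 18.35
tcp_pos: [0.6194, 0.0981, 0.0176]
eef_rot: [0.521, -0.478, -0.52, -0.48]
ft_force: [-1.8, 0.4, 6.2]
width: 0.293
```

Request:
move_arm --pt "-0.3 0 0 0 0" --pt "0.1 0 0 0 0" --pt "0.6 0 0 0 0" --pt "0.6 -0.03 0 0 0" --pt "0.8 -0.08 0 0 0" --pt "1 -0.12 0 0 0" --pt "1 -0.12 0 0 0"

```text
clock: 19.23
tcp_pos: [0.6203, 0.0981, 0.1399]
eef_rot: [0.522, -0.478, -0.519, -0.48]
ft_force: [0.1, 0.5, -0.9]
width: 1.002
```

Run:
```python
from h import *; from cell import bot
s=bot.read_state(); print(s["tcp_pos"])
go(s,.419,-.286,.1,29.5)
```

```text
[0.62027242 0.0980881  0.13989393]
shift [ 0.0386  0.2324 -0.3662] roll opts [ 2.709 -0.433] q [ 0.02  0.42  0.03  1.18  0.   -0.06] dq1 -0.62 down [ 0.006  0.    -1.   ] phi 94.7
```

Request:
move_arm --pt "1 0.005 0.232 -0.366 -0.433" --pt "1 0.005 0.232 -0.366 -0.433" --pt "1 0.005 0.232 -0.366 -0.433" --pt "1 0.005 0.232 -0.366 -0.433" --pt "1 0.005 0.232 -0.366 -0.433" --pt "1 0.005 0.232 -0.366 -0.433" --pt "1 0.005 0.232 -0.366 -0.433" --pt "1 0.035 0.232 -0.366 -0.433" --pt "1 0.055 0.232 -0.366 -0.433" --pt "1 0.065 0.232 -0.366 -0.433" --pt "1 0.065 0.232 -0.366 -0.433"

```text
clock: 20.6
tcp_pos: [0.4173, -0.2853, 0.0708]
eef_rot: [-0.61, 0.356, 0.612, 0.356]
ft_force: [0.9, 0.9, -0.0]
width: 1.001
```

Run:
```python
from h import *; from cell import bot
s=bot.read_state(); print(s["tcp_pos"])
go(s,.419,-.286,.013,29.5)
c=bot.camera("top"); np.savez("t8.npz",**c); cv2.imwrite("pics/t8.png",c["image"][:,:,::-1])
c=bot.camera("side"); np.savez("s8.npz",**c);cv2.imwrite("pics/s8.png",c["image"][:,:,::-1])
```

```text
[ 0.41725483 -0.28530421  0.07075119]
shift [ 0.0577 -0.0012 -0.0016] roll opts [ 1.000e-03 -3.141e+00] q [-0.77  0.29 -0.37  0.91  0.   -1.28] dq1 0.17 down [-0.001  0.001 -1.   ] phi 119.5
```

View pics/t8.png

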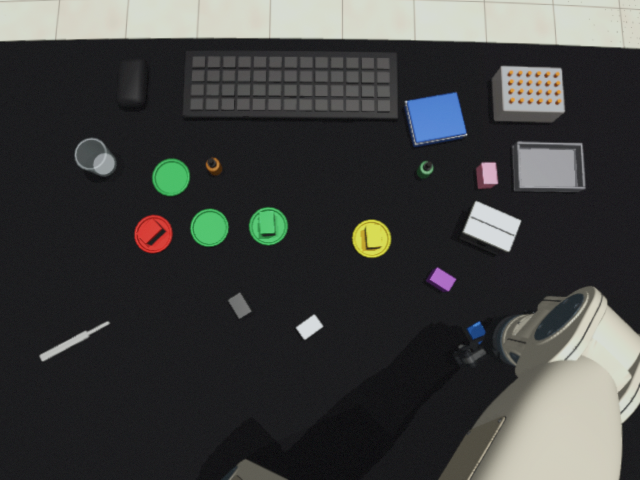

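View pics/s8.png

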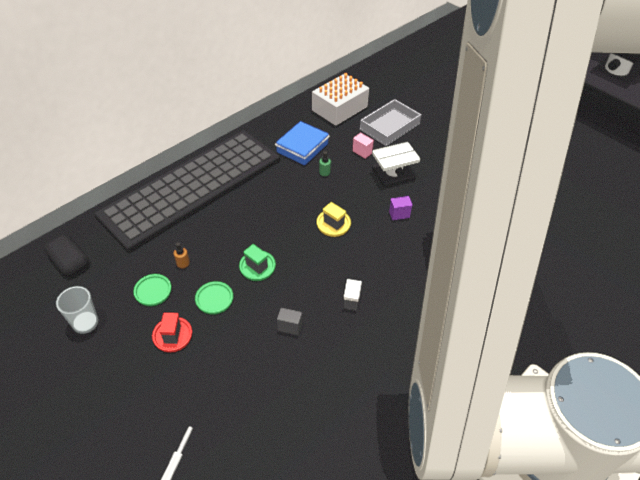

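Red, yellow and green all stand in their dishes: (153,234), (372,239) and (268,226) in the top view. The stage is empty. I check the numbers and re-measure the bare stage.

Run:
```python
from h import *
c=np.load("t8.npz")
for n,s,z in [("stage",(490,228),.05),("red",(152,230),.03),("yellow",(375,236),.03),("green",(268,222),.03),("white",(309,327),.035),("bare",(240,306),.035)]:
    a,b,zz,wh,ang=top_poly(c,s,z,40); print(n,a.round(4),b.round(4),zz.round(4),np.round(wh,1),round(ang,1))
x0,y0=450,190
cv2.imwrite("pics/t9.png",cv2.resize(c["image"][y0:y0+75,x0:x0+90,::-1],None,fx=8,fy=8,interpolation=2))
```

```text
stage [ 0.6143 -0.3093] [ 0.6142 -0.3095] 0.0582 [91.7 64.6] 66.4
red [0.6025 0.3121] [0.6019 0.3128] 0.0421 [41.1 32. ] -43.3
yellow [ 0.5963 -0.0958] [ 0.5963 -0.0958] 0.0421 [41.5 27.6] 5.0
green [0.6194 0.0984] [0.6194 0.0982] 0.0422 [41.9 26.7] 6.5
white [0.4316 0.0198] [0.4315 0.0199] 0.0387 [40.3 26.5] -53.7
bare [0.4686 0.1441] [0.4683 0.1441] 0.0383 [39.9 26.1] 32.2
```

View pics/t9.png

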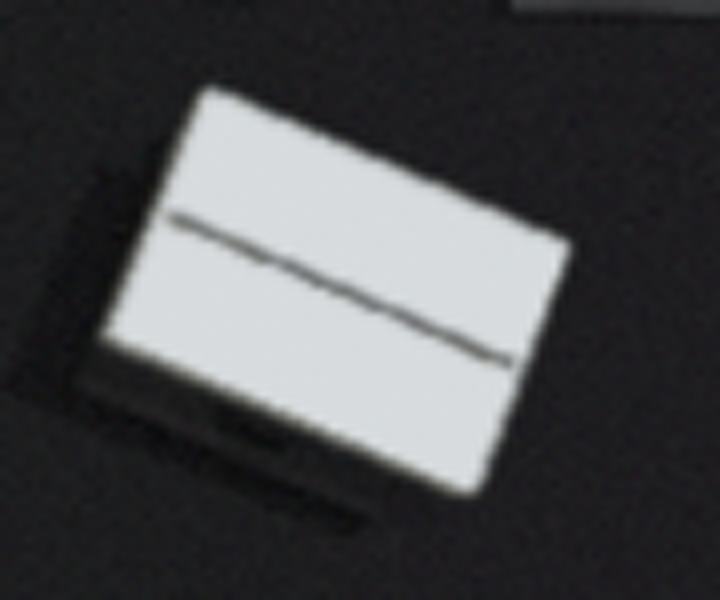

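Request:
move_arm --pt "1 0.03 -0.001 -0.0016 0" --pt "1 0.05 -0.001 -0.0016 0" --pt "1 0.0577 -0.001 -0.0016 0" --pt "1 0.0577 -0.001 -0.0016 0" --pt "0 0.0577 -0.001 -0.0016 0" --pt "-0.3 0.0577 -0.001 -0.0016 0" --pt "-1 0.0577 -0.001 -0.0016 0" --pt "-1 0.0577 -0.001 -0.0016 0" --pt "-1 0.0577 -0.001 -0.0016 0"

```text
clock: 21.82
tcp_pos: [0.4194, -0.2869, 0.0143]
eef_rot: [0.611, -0.356, -0.611, -0.356]
ft_force: [-0.0, 1.1, 6.0]
width: 0.293
```

Request:
move_arm --pt "-1 0 0 0 0" --pt "-1 -0.02 0 0 0" --pt "-1 -0.06 0 0 0" --pt "-1 -0.12 0 0 0" --pt "-1 -0.14 0 0 0" --pt "-1 -0.14 0 0 0"

```text
clock: 22.58
tcp_pos: [0.4197, -0.2871, 0.155]
eef_rot: [0.612, -0.356, -0.61, -0.356]
ft_force: [-0.1, -0.3, -2.1]
width: 0.292
```

Run:
```python
from h import *; from cell import bot
s=bot.read_state(); print(s["tcp_pos"],s["width"])
go(s,.6142,-.3105,.155,67.3)
```

```text
[ 0.41967465 -0.28712562  0.15496634] 0.2915351796580816
shift [ 0.0004 -0.1578 -0.1162] roll opts [ 2.482 -0.659] q [-0.77  0.22 -0.23  1.12  0.   -1.28] dq1 0.3 down [ 0.002 -0.002 -1.   ] phi 119.5
```

The stage is clear, with its line running (168,213)–(513,363) in the crop, which agrees with the earlier centre and angle. Blue is gripped, and I carry it over the stage.

Request:
move_arm --pt "-1 -0.005 -0.158 -0.116 -0.655" --pt "-1 -0.005 -0.158 -0.116 -0.655" --pt "-1 -0.005 -0.158 -0.116 -0.655" --pt "-1 -0.005 -0.158 -0.116 -0.655" --pt "-1 -0.005 -0.158 -0.116 -0.655" --pt "-1 -0.005 -0.158 -0.116 -0.655" --pt "-1 -0.005 -0.158 -0.116 -0.655" --pt "-1 -0.005 -0.158 -0.116 -0.655"

```text
clock: 23.58
tcp_pos: [0.6133, -0.3099, 0.1593]
eef_rot: [0.693, -0.141, -0.693, -0.141]
ft_force: [0.0, 0.3, -1.9]
width: 0.296
```

Run:
```python
from h import *; from cell import bot
s=bot.read_state(); print(s["tcp_pos"],s["width"])
go(s,.6142,-.3102,.0765,67)
```

```text
[ 0.61331218 -0.30993997  0.1593216 ] 0.29630246155470946
shift [ 0.0828 -0.0001 -0.0009] roll opts [ 3.141 -0.   ] q [-0.59  0.52  0.25  1.3  -0.   -1.76] dq1 0.12 down [ 0. -0. -1.] phi 157.0
```

Request:
move_arm --pt "-1 0.04 0 -0.001 0" --pt "-1 0.065 0 -0.001 0" --pt "-1 0.078 0 -0.001 0" --pt "-1 0.082 0 -0.001 0" --pt "-1 0.082 0 -0.001 0" --pt "-1 0.082 0 -0.001 0"

```text
clock: 24.32
tcp_pos: [0.6152, -0.3105, 0.0779]
eef_rot: [0.694, -0.141, -0.692, -0.14]
ft_force: [0.3, 0.7, -1.4]
width: 0.29
```

Request:
move_arm --pt "-1 0.002 0 0 0" --pt "-1 0.003 0 0 0" --pt "-1 0.003 0 0 0"

```text
clock: 24.7
tcp_pos: [0.6149, -0.3102, 0.0744]
eef_rot: [0.693, -0.141, -0.693, -0.141]
ft_force: [-0.9, 1.1, 5.1]
width: 0.296
```

Request:
move_arm --pt "-0.3 0 0 0 0" --pt "0.1 0 0 0 0" --pt "0.6 0 0 0 0" --pt "0.6 -0.03 0 0 0" --pt "0.8 -0.08 0 0 0" --pt "1 -0.12 0 0 0" --pt "1 -0.12 0 0 0"

```text
clock: 25.58
tcp_pos: [0.6159, -0.3109, 0.1976]
eef_rot: [0.695, -0.141, -0.691, -0.14]
ft_force: [0.4, -0.3, 0.6]
width: 0.998
```

Request:
move_arm --pt "1 -0.02 0.1 0.1 0" --pt "1 -0.02 0.15 0.15 0" --pt "1 -0.02 0.15 0.15 0" --pt "1 -0.02 0.15 0.15 0" --pt "1 -0.02 0.15 0.15 0" --pt "1 -0.02 0.15 0.15 0"

```text
clock: 26.32
tcp_pos: [0.4185, -0.3895, 0.2131]
eef_rot: [-0.693, 0.14, 0.693, 0.141]
ft_force: [1.0, -0.1, 0.0]
width: 1.003
```

Run:
```python
from h import *; from cell import bot
s=bot.read_state(); print(s["tcp_pos"],s["q"],s["ft_force"])
c=bot.camera("top"); np.savez("t10.npz",**c); cv2.imwrite("pics/t10.png",c["image"][:,:,::-1])
c=bot.camera("side"); cv2.imwrite("pics/s10.png",c["image"][:,:,::-1])
```

```text
[ 0.41852922 -0.38953133  0.21314437] [-8.96419144e-01  3.01828734e-01  3.63776772e-02  1.30610323e+00
  2.84578173e-04 -2.06662343e+00] [ 1.01595967 -0.12020319  0.0298977 ]
```

View pics/t10.png

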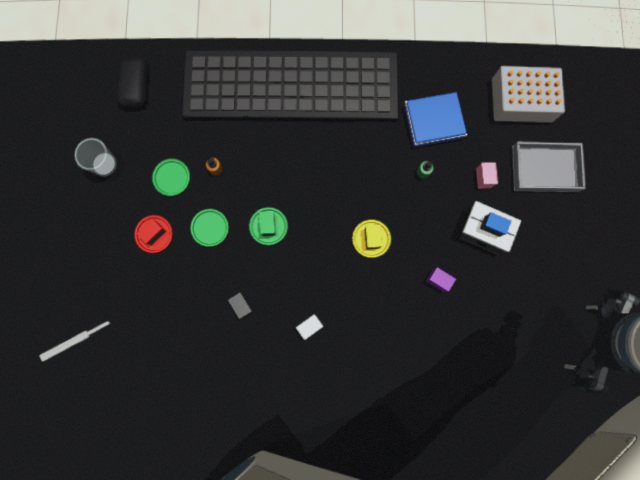

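View pics/s10.png

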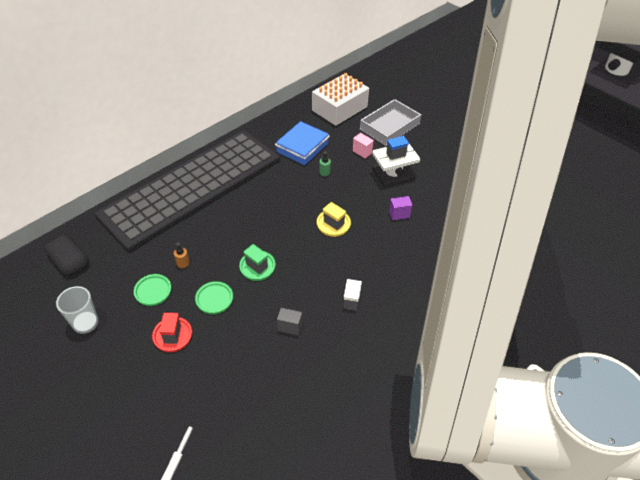

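Blue stands on the stage along the line, at (497,224). I run a final numeric check.

Run:
```python
from h import *; from cell import bot
c=np.load("t10.npz")
for n,s,z in [("blue",(499,224),.09),("red",(152,230),.03),("yellow",(375,236),.03),("green",(268,222),.03),("white",(309,327),.035),("bare",(240,306),.035)]:
    a,b,zz,wh,ang=top_poly(c,s,z,40); print(n,a.round(4),zz.round(4),np.round(wh,1),round(ang,1))
bot.finish_job()
```

```text
blue [ 0.6136 -0.3081] 0.0983 [41.2 28.8] 67.5
red [0.602  0.3117] 0.0423 [41.1 30.6] -43.5
yellow [ 0.5964 -0.0959] 0.0423 [41.2 27.3] 5.0
green [0.6195 0.0984] 0.0425 [41.7 25.6] 5.0
white [0.4324 0.0203] 0.0385 [40.2 28.2] -54.2
bare [0.4688 0.1444] 0.0383 [40.5 27.4] 34.3
the job is handed in; nothing more can be done
```

All four blocks are in place and the job is handed in, at about 26 s of the 112 s allowed. I put red, yellow and green in their own dishes first, using the rightmost of the three green dishes for green. Then I set blue on the stage.

| Block | Distance from target centre | Top height measured | Other |
|---|---|---|---|
| Red | about 3 mm | 42 mm | stands on dish floor |
| Yellow | about 1 mm | 42 mm | stands on dish floor |
| Green | about 1 mm | 43 mm | stands on dish floor |
| Blue | about 2 mm | 98 mm | long side at 67.5°, line at about 67° |

- **Left alone:** the white-topped and bare blocks measured within 1 mm of where they started. The pink and purple look-alikes were not approached.
- **Robot:** it is clear of everything, with the gripper open at 0.21 m height.
- **Disagreements:** the top camera reads heights 1–2 mm low. The two cameras differ by 2–3 mm on some positions, such as the yellow dish. The top camera's automatic fit gave yellow's starting angle as −44°, so I used −39°, read from the block's corners. No check failed.

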